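# Pack a vial in the sample case and shut the lid

## Robot

A 6-joint arm with a two-finger parallel gripper is mounted at the origin on a cart in front of the work surface, level with it; the furniture and walls round the work are solid. World frame = base frame: x ahead of the robot, y to its left, z up, the work surface at z = 0. Lengths are in m, angles in rad, forces in N, time in s.
With the tool pointing down it reaches from about 0.3 to 0.875 m from the base axis. Payload 4.2 kg.
Tool frame: the origin (TCP) lies on the centre line of the jaws, within the pads' length; the fingertips stand 14 mm ahead of it and the grasp point (between the pads) lies 5 mm behind it (r.tcp_to_tips is the distance from the TCP to the fingertips, in m); z points along the fingers, y is the direction in which the jaws open and shut (so a half turn about z gives the same grasp; the last joint's range is limited). The gripper opens to 85 mm and grips with 20 to 120 N. Pads are 22 mm wide; open, the fingers measure 114 mm over their backs; the gripper's body (76 mm by 85 mm) begins 54 mm behind the grasp point. The pads swing forward as they close: fully open they stand 13 mm farther back than shut.
Start: joints at [-1.249, 0.32, 1.565, -0, 1.257, -0.02], TCP at [0.193, -0.542, 0.245] pointing down, gripper open.
Joint ranges: [-3.11, 3.11], [-0.84, 2.01], [0.21, 2.61], [-1.34, 4.49], [0.05, 2.63], [-2.56, 2.56]. Speed limits (rad/s): [2.57, 2.57, 3.14, 3.14, 3.14, 3.14].

## Interface

Orientations are given as a unit quaternion [w, x, y, z].
In Python, from bench import r gives the robot as it stands.
- The arm moves only by the tool drive_tool, never from a script. Its argument "commands" is a list of rows, each a list of 6 numbers: the shift along the world's x, y, z normalised to -1 to 1, where 1 is 8 cm, then the turn, a rotation vector about the world's x, y, z normalised to -1 to 1, where 1 is 360 degrees. In form: [[tx, ty, tz, rx, ry, rz], ...]. A call has 1 to 8 rows; each row shifts and turns the pose as measured when the row begins; what a row does not reach is not made up. A row lasts 1/8 s, in which the tool goes at most 62.5 mm and 10.7 degrees, less where a joint would pass 70% of its speed; a pose out of reach is approached as far as the arm can. A call with a number of a shift or a turn outside -1 to 1 is refused whole. A call with a gripper value outside its range is refused whole. "fingers" is the closure, from 0 (fully open) to 1 (shut), set as the call begins (left out, the last holds). The fingers move at their own pace and stop on an object; "grip_force" is the grip in N (left out, the last holds). Time passes only in rows, so rows that do not move let the fingers close. It gives the time, the measured TCP pose, the force and the opening at its end, in the units of the state.
- r.state(): the state, without advancing time (a new reading comes with each control period).
- r.grab_frame(name): name is "scene" or "top"; returns the picture (480x640x3 uint8, red, green, blue); there is no depth.
- r.calibration(name): a dict with "fx", "fy", "cx", "cy" (pixels), "rvec" (rotation vector, rad) and "tvec" (3), from world to camera coordinates, as OpenCV has them. Camera axes: x right, y down, z forward; pixel columns grow to the right and rows downward; lengths in m; the calibration is good to about 2 mm. A picture is of the moment at which its call begins. calibration takes no time and is no camera call.
- r.sign_off(): hands the job in, once; it reports no verdict.
The state is a dict: "time": time; "joint_pos": joint angles; "joint_vel": joint speeds; "effort": joint torques, N m; "ee_pos": TCP position; "orientation": TCP orientation; "wrist_force": force on the tool from outside, world axes, zero at the start; "ft_torque": the same for the moment, N m; "width": finger opening in m.
Only numpy, scipy, OpenCV 4.12 (cv2) and the standard library are available. Lean on these libraries where they do the work, as an engineer would, in place of code of your own. Each camera call takes 0.05 s, during which the arm holds its last target. There are 200 camera calls.

## Task

Pack the sample case: stand the small vial upright on the round seat in the case's free compartment, so that nothing stands above the rim, let go of it, and then close the lid fully. Do not disturb the taller screw-cap bottle on the bench; it is too tall to fit under the lid.

Things in the scene. Friction and masses are not known exactly. Their poses are not given: they have to be found in the camera images.
- vial_mid (a point): The small vial: upright cylinder with a screw cap, 23 mm in diameter, 52 mm tall, about 30 g, standing loose on the bench to the right of the case. This point is on its axis, half-way up (26 mm above its underside); z is its axis, up.
- tall_mid (a point): The taller bottle, to be left alone: screw-cap bottle 36 mm in diameter, 76 mm tall, standing loose on the bench near the vial (the two may swap places). This point is on its axis, half-way up (38 mm above its underside).
- seat_in (a point): Seat for the vial: white square plate, 74 mm, with a raised ring 48 mm inside, 56 mm outside, 6 mm high, fixed in the left or right compartment. This point: centre of the floor inside the ring, where the vial's underside goes, 9 mm above the bench; x, y, z as the case. The other compartment holds a black timer, 24 mm high, lying flat.
- case: Grey sample case, fixed to the bench: open box 124 (x) by 202 (y) mm, rim 70 mm above the bench, walls and floor 6 mm thick; a divider along x in the middle, 22 mm high, makes two compartments 112 by 93 mm. Origin: centre of its underside; x points from its front to its hinged back, away from the robot (yaw within 0.25 rad), y to the left, z up.
- case_lid (a joint): Lid angle, rad: 0 shut, 1.57 upright; starts at 1.65 to 1.85, leaning back. Hinge line: along the case's y, 62 mm behind the case's origin (+x), 70 mm above its underside (rim height). Lid: flat slab, 124 mm from hinge to free edge, 202 mm wide, 10 mm thick, inner face in the plane of the hinge line. Stiff hinge (0.2 N m), no latch: it stays where left and must be pushed all the way down.
- lid_edge (a point): Middle of the lid's free edge on its outer face (the face that is on top when shut), 124 mm from the hinge line; x, y, z as the case when the lid is shut.

How it is judged:
By the outcome, as a careful person would: the job done as asked, in the order asked, and still so for the second after the job is handed in, with the robot touching nothing.
It also fails if it takes over 53 s, if anything falls off the work surface, if the arm or the gripper's body presses on something with over 40 N, if the wrist force passes 120 N, or if a joint passes its speed limit or range.

## Working session

There is one attempt and no reset: what is moved stays moved. The work goes in short steps, Python scripts to look and compute and a tool call to move; the robot and the scene stay as the last step left them, time stands still between calls to the robot, and variables do not carry over. Pictures are saved under pics/ and viewed, about 8 in all and at most 12, crops included, and the job is handed in when it is done.

Besides the shell and the picture viewer there is one more tool, called as name(argument=value, ...), one argument or row to a line, values as JSON. drive_tool: Moves the arm, as the interface text tells. Scaled input: -1 to 1 covers 8 cm each way for a shift and 360 degrees each way for a turn. Its arguments: {"type":"object","properties":{"commands":{"type":"array","items":{"type":"array","items":{"type":"number"}}},"fingers":{"type":"number"},"grip_force":{"type":"number"}},"required":["commands"]}

```bash
mkdir -p pics; ls
python3 - <<'E'
from bench import r
import cv2,numpy as np
for n in("scene","top"):
    f=r.grab_frame(n);cv2.imwrite(f"pics/{n}0.png",f[:,:,::-1]);c=r.calibration(n);print(n,c)
    R=cv2.Rodrigues(np.array(c["rvec"],float))[0];print(-R.T@np.array(c["tvec"]).ravel())
print(r.state())
E
```

```text
pics
scene {'fx': 599.8618846736579, 'fy': 599.8618846736579, 'cx': 309.6918089867038, 'cy': 239.71311005411692, 'rvec': array([ 1.04214644, -2.31289515,  1.17114815]), 'tvec': array([0.2944126 , 0.33863972, 0.77635727])}
[-0.10244272  0.51060296  0.7299838 ]
top {'fx': 589.8696101806121, 'fy': 589.8696101806121, 'cx': 312.6805797562105, 'cy': 243.1607190160217, 'rvec': array([ 2.16677578, -2.12612958,  0.16206695]), 'tvec': array([-0.10216012,  0.49332115,  1.09744441])}
[ 0.32876637 -0.09042708  1.15841369]
{'time': 0.1, 'joint_pos': array([-1.24904615e+00,  3.20210552e-01,  1.56559299e+00, -3.08247919e-05,
        1.25737895e+00, -1.99950338e-02]), 'joint_vel': array([ 6.82085630e-04, -4.25243393e-04, -3.27008951e-03, -2.43162098e-03,
       -2.72821664e-03, -7.54210451e-05]), 'effort': array([-9.45263673e-04, -4.16414058e+01, -2.34703517e+01, -1.29422250e-05,
        4.89513404e-03, -1.34893918e-05]), 'ee_pos': array([ 0.1925641 , -0.54135503,  0.24456235]), 'orientation': array([-7.83688582e-04,  9.85435641e-01,  1.70046950e-01, -1.33972728e-04]), 'wrist_force': array([ 0.17940468, -0.12925904,  0.15682957]), 'ft_torque': array([-0.02336457, -0.03670147,  0.02143516]), 'width': 0.08544592846065532}
```

View pics/scene0.png

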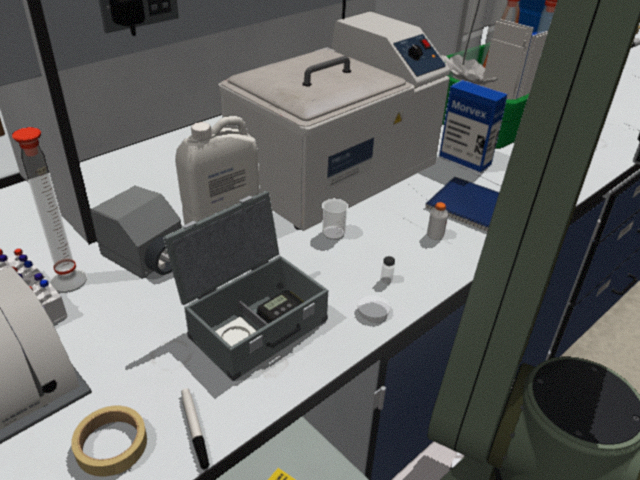

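View pics/top0.png

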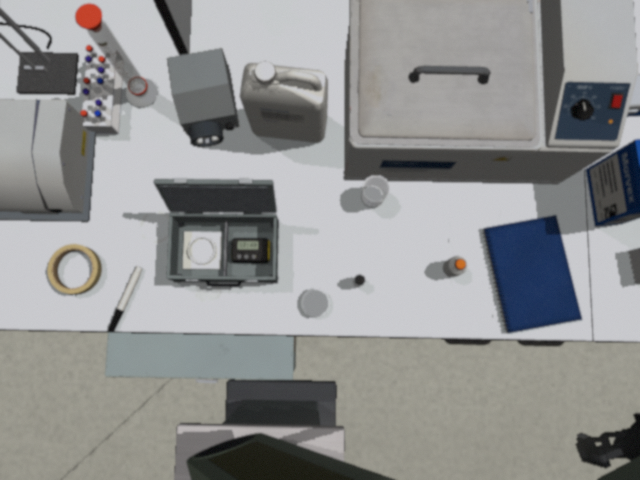

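The scene view shows the case with its lid leaning back. The seat is in the left compartment (ring at about (235,332) scene, (202,250) top) and the timer is in the right one. The vial has a dark cap at (388,268) scene, (360,281) top. The tall bottle has an orange cap at (457,265) top, and a loose-looking dish sits near the vial at (314,303) top.

```bash
cat > h.py <<'E'
from bench import r
import cv2,numpy as np
def cam(n):
    c=r.calibration(n);K=np.array([[c["fx"],0,c["cx"]],[0,c["fy"],c["cy"]],[0,0,1.]])
    return K,np.array(c["rvec"],float),np.array(c["tvec"],float)
def ray(n,uv):
    K,rv,t=cam(n);R=cv2.Rodrigues(rv)[0]
    return -R.T@t, R.T@np.linalg.inv(K)@np.array([uv[0],uv[1],1.])
def onz(n,uv,z):
    o,d=ray(n,uv);return (o+d*(z-o[2])/d[2]).round(4)
def proj(n,p):
    K,rv,t=cam(n);return cv2.projectPoints(np.array(p,float).reshape(-1,1,3),rv,t,K,None)[0].reshape(-1,2)
def tri(a,b):
    (o1,d1),(o2,d2)=ray("top",a),ray("scene",b)
    s=np.linalg.lstsq(np.c_[d1,-d2],o2-o1,rcond=None)[0];p,q=o1+s[0]*d1,o2+s[1]*d2
    return ((p+q)/2).round(4),np.linalg.norm(p-q).round(4)
E
python3 - <<'E'
import cv2,numpy as np
t=cv2.imread("pics/top0.png");s=cv2.imread("pics/scene0.png")
def crop(i,x,y,w,h,k): return cv2.resize(i[y:y+h,x:x+w],None,fx=k,fy=k,interpolation=cv2.INTER_CUBIC)
a=crop(t,150,170,133,120,3);b=crop(s,180,270,160,120,2.5);b=cv2.resize(b,(399,300))
c=crop(t,295,260,80,60,5)[:, :400];d=crop(s,355,245,53,40,5)
o=np.zeros((600,800,3),np.uint8);o[:360,:399]=a;o[:300,400:799]=b;o[362:600,:400]=c[:238];o[305:505,400:665]=d
cv2.imwrite("pics/c1.png",o)
# dark cap vs rest
for n,i,(x,y,w,h) in(("top",t,(345,268,30,28)),("scene",s,(378,250,20,40))):
    g=cv2.cvtColor(i,6)[y:y+h,x:x+w]
    k,l,st,ce=cv2.connectedComponentsWithStats((g<70).astype(np.uint8))
    for j in range(1,k):
        if st[j,4]>15:print(n,st[j]+[x,y,0,0,0],ce[j]+[x,y])
E
```

```text
top [355 276   9   9  60] [358.98333333 279.93333333]
scene [384 257  10   9  70] [388.61428571 260.81428571]
```

View pics/c1.png

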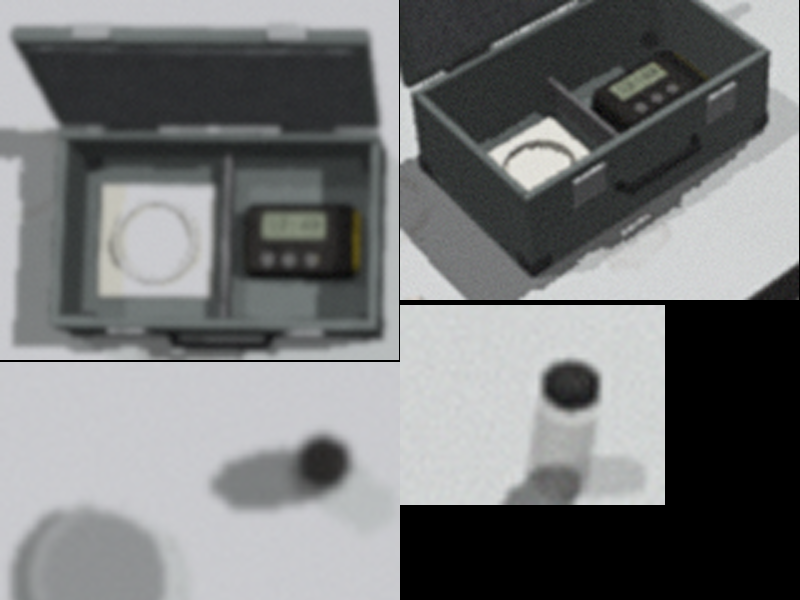

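Run:
```python
from h import *
t=cv2.imread("pics/top0.png")
m=(t.min(2)>165).astype(np.uint8);x,y,w,h=178,226,46,48
z=np.zeros_like(m);z[y:y+h,x:x+w]=m[y:y+h,x:x+w]
c=max(cv2.findContours(z,0,2)[0],key=cv2.contourArea);rc=cv2.minAreaRect(c);print("plate",rc)
print("seat",onz("top",(201.7,250.7),.013),onz("top",rc[0],.009),[onz("top",p,.009) for p in cv2.boxPoints(rc)])
C=[onz("top",p,.07) for p in((169.3,216),(278.3,216.7),(277.7,281),(169.3,279.5))];print("rim",C,np.mean(C,0))
print("yaw", [np.arctan2(-(C[i][0]-C[j][0])*-1,(C[i][1]-C[j][1])) for i,j in((0,1),(3,2))])
print("vial",onz("top",(359,279.9),.052),onz("scene",(388.6,260.8),.050),tri((359,279.9),(388.6,260.8)))
print("tall",onz("top",(457,265),.076)); print("dish",onz("top",(314,303),.02))
print("lid",tri((154,179.3),(168,238)),tri((273.3,180.7),(268,198)))
```

```text
plate ((202.0, 250.0), (36.0, 36.0), 90.0)
seat [0.4796 0.1241 0.013 ] [0.4815 0.1243 0.009 ] [array([0.5166, 0.1614, 0.009 ]), array([0.518 , 0.0905, 0.009 ]), array([0.4467, 0.0875, 0.009 ]), array([0.4453, 0.1578, 0.009 ])]
rim [array([0.5365, 0.1772, 0.07  ]), array([ 0.5392, -0.0273,  0.07  ]), array([ 0.4183, -0.0294,  0.07  ]), array([0.4173, 0.1707, 0.07  ])] [0.477825 0.0728   0.07    ]
yaw [np.float64(-0.013202166898227417), np.float64(-0.004997459645769631)]
vial [ 0.4248 -0.1811  0.052 ] [ 0.4211 -0.1752  0.05  ] (array([ 0.4257, -0.1816,  0.0438]), np.float64(0.0005))
tall [ 0.4537 -0.36    0.076 ]
dish [ 0.3814 -0.0975  0.02  ]
lid (array([0.5749, 0.1755, 0.1852]), np.float64(0.0065)) (array([ 0.581 , -0.0242,  0.1701]), np.float64(0.0042))
```

Top-view estimates:
- Vial: about (0.424, -0.180)
- Seat: about (0.480, 0.124)
- Case centre: about (0.478, 0.073), yaw about +0.02

I'll move over the vial, turn the jaws along y, and half close them so they stay clear of the dish.

drive_tool(
  commands=[
    [0.36, 0.565, -0.1, 0, 0, -0.027],
    [0.36, 0.565, -0.1, 0, 0, -0.027],
    [0.36, 0.565, -0.1, 0, 0, 0],
    [0.36, 0.565, -0.1, 0, 0, 0],
    [0.36, 0.565, -0.1, 0, 0, 0],
    [0.36, 0.565, -0.1, 0, 0, 0],
    [0.36, 0.565, -0.1, 0, 0, 0],
    [0.36, 0.565, -0.1, 0, 0, 0],
  ],
  fingers=0.4,
  grip_force=30,
)

```text
time: 1.1
ee_pos: [0.426, -0.1708, 0.1764]
orientation: [-0.001, 1.0, -0.009, -0.0]
wrist_force: [0.5, -0.3, 0.2]
width: 0.0513
```

drive_tool(
  commands=[
    [-0.02, -0.11, -0.5, 0, 0, 0],
    [0, 0, -0.45, 0, 0, 0],
    [0, 0, 0, 0, 0, 0],
  ],
)

```text
time: 1.48
ee_pos: [0.4264, -0.1752, 0.0983]
orientation: [-0.001, 1.0, -0.004, -0.0]
wrist_force: [-0.4, -0.1, 0.7]
width: 0.0512
```

Run:
```python
from h import *
print(r.state()["ee_pos"])
t=r.grab_frame("top")[:,:,::-1];s=r.grab_frame("scene")[:,:,::-1]
o=np.hstack([cv2.resize(t[240:320,310:410],(400,320),interpolation=2),cv2.resize(s[220:300,340:440],(400,320),interpolation=2)])
cv2.imwrite("pics/g1.png",o)
```

```text
[ 0.4263622  -0.17519949  0.09827734]
```

View pics/g1.png

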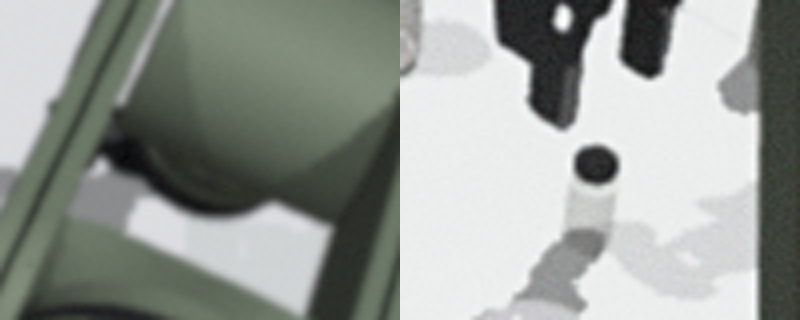

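The scene view shows the vial's cap at (389,261), just below and between the fingertips. The tips are at about (388,252) and (405,242). I'll check the camera bias using the tips.

Run:
```python
from h import *
e=r.state()["ee_pos"];tz=e[2]-r.tcp_to_tips if not callable(r.tcp_to_tips) else 0
print(r.tcp_to_tips,tz)
for dz in (0,.005):
  for s in(1,-1):
    print(dz,[( (proj("scene",[e[0]+dx,e[1]+s*.0256,tz+dz])[0]-[340,220])*4+[400,0]).round(0) for dx in(-.011,0,.011)])
```

```text
0.014 0.08676239822792967
0 [array([572., 125.]), array([553., 113.]), array([535., 101.])]
0 [array([649.,  79.]), array([630.,  68.]), array([612.,  57.])]
0.005 [array([573., 116.]), array([554., 104.]), array([536.,  92.])]
0.005 [array([650.,  70.]), array([631.,  59.]), array([613.,  48.])]
```

drive_tool(
  commands=[
    [-0.03, -0.03, -0.45, 0, 0, 0],
    [0, 0, -0.42, 0, 0, 0],
    [0, 0, 0, 0, 0, 0],
  ],
)

```text
time: 1.95
ee_pos: [0.4302, -0.1818, 0.0352]
orientation: [0.003, 1.0, -0.005, 0.009]
wrist_force: [0.7, 0.5, 0.6]
width: 0.0514
```

drive_tool(
  commands=[
    [-0.09, 0.05, -0.09, 0, 0, 0],
    [0, 0, 0, 0, 0, 0],
  ],
)

```text
time: 2.2
ee_pos: [0.4244, -0.1787, 0.0306]
orientation: [0.004, 1.0, -0.005, 0.011]
wrist_force: [0.2, 0.1, 0.1]
width: 0.0516
```

Run:
```python
from h import *
s=r.grab_frame("scene")[:,:,::-1];st=r.state();print(st["ee_pos"],st["orientation"])
cv2.imwrite("pics/g2.png",cv2.resize(s[210:300,340:440],(600,540),interpolation=2))
```

```text
[ 0.42547639 -0.17918784  0.03105646] [ 0.00427299  0.99989952 -0.00544711  0.01237002]
```

View pics/g2.png

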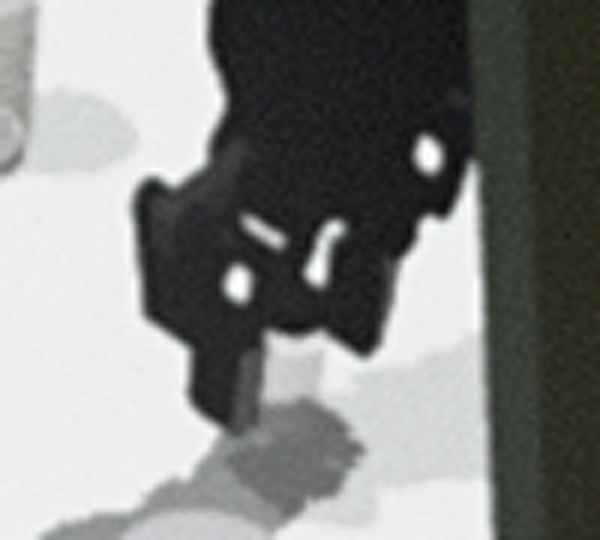

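The vial sits between the fingers. I'll take out the small tilt and then close.

drive_tool(
  commands=[
    [-0.02, 0, -0.02, 0.0014, 0.0039, 0],
    [0, 0, 0, 0, 0, 0],
  ],
)

```text
time: 2.5
ee_pos: [0.4249, -0.1797, 0.0308]
orientation: [0.0, 1.0, -0.005, 0.001]
wrist_force: [-0.2, -0.7, 1.2]
width: 0.0511
```

drive_tool(
  commands=[
    [0, 0, 0, 0, 0, 0],
    [0, 0, 0, 0, 0, 0],
    [0, 0, 0, 0, 0, 0],
    [0, 0, 0, 0, 0, 0],
  ],
  fingers=1,
  grip_force=30,
)

```text
time: 3.0
ee_pos: [0.4252, -0.1798, 0.031]
orientation: [0.0, 1.0, -0.005, 0.001]
wrist_force: [0.4, -0.5, 0.7]
width: 0.0217
```

drive_tool(
  commands=[
    [0, 0, 0.4, 0, 0, 0],
    [0, 0, 0.5, 0, 0, 0],
    [0, 0, 0.5, 0, 0, 0],
    [0, 0, 0, 0, 0, 0],
  ],
)

```text
time: 3.5
ee_pos: [0.424, -0.1792, 0.1451]
orientation: [-0.0, 1.0, -0.005, -0.001]
wrist_force: [-0.9, -0.7, -0.6]
width: 0.0212
```

drive_tool(
  commands=[
    [0.1, 0.54, 0, 0, 0, 0],
    [0.1, 0.54, 0, 0, 0, 0],
    [0.1, 0.54, 0, 0, 0, 0],
    [0.1, 0.54, 0, 0, 0, 0],
    [0.1, 0.54, 0, 0, 0, 0],
    [0.1, 0.54, 0, 0, 0, 0],
    [0.1, 0.5, 0, 0, 0, 0],
    [0, 0, 0, 0, 0, 0],
  ],
)

```text
time: 4.5
ee_pos: [0.475, 0.1287, 0.1353]
orientation: [0.0, 1.0, -0.007, -0.008]
wrist_force: [-0.4, -0.4, -0.6]
width: 0.0212
```

Run:
```python
from h import *
f={n:r.grab_frame(n)[:,:,::-1] for n in("scene","top")};st=r.state();print(st["ee_pos"],st["orientation"],st["width"])
o=np.hstack([cv2.resize(f["scene"][210:390,160:340],(400,400),interpolation=2),cv2.resize(f["top"][170:300,150:280],(400,400),interpolation=2)])
cv2.imwrite("pics/p1.png",o)
e=st["ee_pos"]; 
for z in (e[2]-.031,e[2]+.021): print("vial end in crop", (proj("scene",[e[0],e[1],z])[0]-[160,210])*400/180)
print("seat proj",[(proj("scene",[.480,.124,.009])[0]-[160,210])*400/180])
```

```text
[0.47418815 0.12650502 0.13537669] [ 8.22059852e-04  9.99925911e-01 -8.13558935e-03 -9.01711118e-03] 0.021142141041164544
vial end in crop [166.35098823 193.20984692]
vial end in crop [162.20293022 135.40819914]
seat proj [array([171.28519171, 283.66888924])]
```

View pics/p1.png

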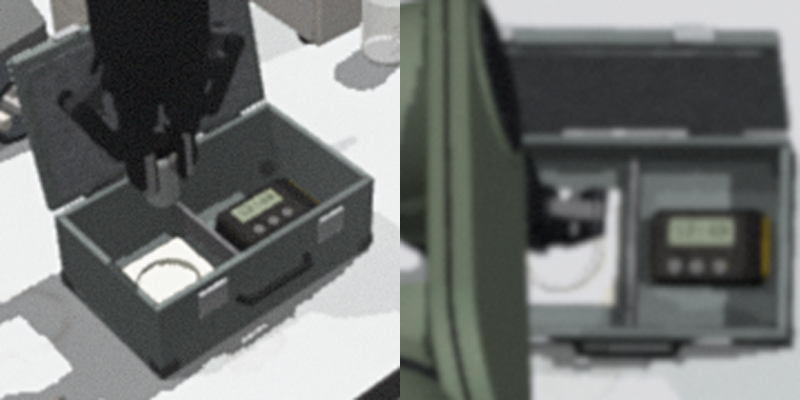

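The vial is held above the seat. The ring in the scene crop is centred near (172,280) and my estimate projects to (171,284), so they agree. I'll lower it in two stages.

drive_tool(
  commands=[
    [0.07, -0.04, -0.3, 0, -0.0029, 0],
    [0, 0, -0.35, 0, 0, 0],
    [0, 0, -0.2, 0, 0, 0],
    [0, 0, 0, 0, 0, 0],
  ],
)

```text
time: 5.1
ee_pos: [0.4776, 0.1177, 0.0643]
orientation: [0.002, 1.0, -0.011, -0.001]
wrist_force: [0.1, 0.5, 0.4]
width: 0.0214
```

drive_tool(
  commands=[
    [0.03, 0.07, -0.13, 0.0005, 0, 0],
    [0, 0, -0.13, 0, 0, 0],
    [0, 0, 0, 0, 0, 0],
  ],
)

```text
time: 5.48
ee_pos: [0.4807, 0.1226, 0.0432]
orientation: [0.0, 1.0, -0.012, -0.001]
wrist_force: [0.1, 0.4, -0.4]
width: 0.0215
```

drive_tool(
  commands=[
    [0, 0, -0.025, 0, 0, 0],
    [0, 0, 0, 0, 0, 0],
  ],
)

```text
time: 5.72
ee_pos: [0.4811, 0.1227, 0.0415]
orientation: [-0.0, 1.0, -0.012, -0.0]
wrist_force: [-0.6, -0.6, -0.6]
width: 0.0215
```

drive_tool(
  commands=[
    [0, 0, -0.02, 0, 0, 0],
    [0, 0, -0.01, 0, 0, 0],
    [0, 0, 0, 0, 0, 0],
  ],
)

```text
time: 6.1
ee_pos: [0.4815, 0.1229, 0.0403]
orientation: [-0.0, 1.0, -0.012, 0.001]
wrist_force: [-0.1, -0.3, -0.6]
width: 0.0214
```

drive_tool(
  commands=[
    [0, 0, -0.02, 0, 0, 0],
    [0, 0, -0.01, 0, 0, 0],
    [0, 0, 0, 0, 0, 0],
  ],
)

```text
time: 6.48
ee_pos: [0.4818, 0.1229, 0.0402]
orientation: [-0.0, 1.0, -0.012, 0.001]
wrist_force: [-1.0, -0.4, -0.3]
width: 0.0214
```

drive_tool(
  commands=[
    [0, 0, -0.04, 0, 0, 0],
    [0, 0, 0, 0, 0, 0],
  ],
)

```text
time: 6.72
ee_pos: [0.4827, 0.1228, 0.0401]
orientation: [-0.0, 1.0, -0.011, 0.003]
wrist_force: [-0.1, 0.7, -0.3]
width: 0.0213
```

Height has stalled at the expected seated value (0.040), so I'll release to a partial opening.

drive_tool(
  commands=[
    [0, 0, 0, 0, 0, 0],
    [0, 0, 0, 0, 0, 0],
    [0, 0, 0, 0, 0, 0],
  ],
  fingers=0.45,
)

```text
time: 7.1
ee_pos: [0.4826, 0.1228, 0.0393]
orientation: [-0.0, 1.0, -0.011, 0.002]
wrist_force: [-1.2, 0.7, 1.7]
width: 0.0468
```

drive_tool(
  commands=[
    [0, 0, 0.2, 0, 0, 0],
    [0, 0, 0.4, 0, 0, 0],
    [0, 0, 0.5, 0, 0, 0],
    [-0.1, 0, 0.5, 0, 0, 0],
    [-0.4, 0, 0.4, 0, 0, 0],
    [-0.6, 0, 0.2, 0, 0, 0],
    [-0.6, 0, 0, 0, 0, 0],
    [-0.3, 0, 0, 0, 0, 0],
  ],
)

```text
time: 8.1
ee_pos: [0.3184, 0.1225, 0.2177]
orientation: [-0.0, 1.0, -0.012, 0.0]
wrist_force: [0.8, -0.1, -0.5]
width: 0.0473
```

Run:
```python
from h import *
f={n:r.grab_frame(n)[:,:,::-1] for n in("scene","top")};st=r.state();print(st["ee_pos"],st["orientation"],st["width"],st["joint_pos"])
o=np.hstack([cv2.resize(f["scene"][190:390,150:350],(400,400),interpolation=2),cv2.resize(f["top"][170:300,150:280],(400,400),interpolation=2)])
cv2.imwrite("pics/p2.png",o)
```

```text
[0.31828694 0.12250841 0.21772344] [-1.75549755e-04  9.99931221e-01 -1.17220973e-02  3.39234673e-04] 0.04686570993495673 [ 3.33605391e-01 -3.49580109e-02  2.07130356e+00  1.12743966e-04
  1.10448984e+00  1.92779580e+00]
```

View pics/p2.png

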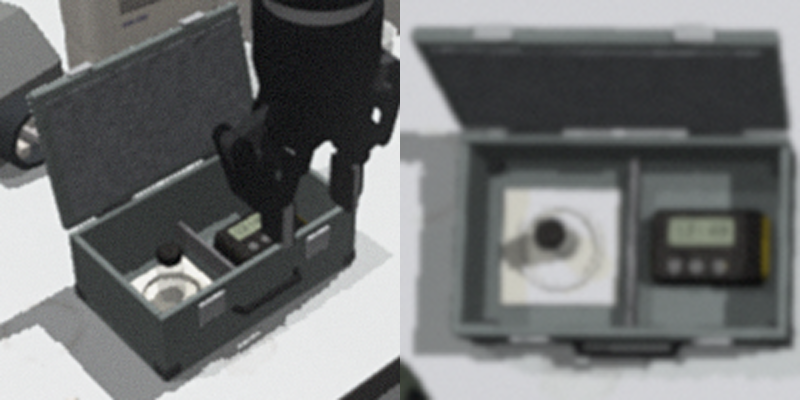

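The top view shows the cap at about (198,247) with its lean in the direction parallax predicts, inside the ring (203,250). The scene view shows it upright and free of the gripper. Next I'll check those numbers and the space behind the lid.

Run:
```python
from h import *
print("cap",onz("top",(198.4,246.7),.061),onz("scene",(150+168/2,190+252/2),.058))
print("canister cap",tri((264,72),(203,128)),"foot",onz("top",(285,142),0),onz("top",(245,138),0),"box",onz("top",(222,140),.05), onz("top",(200,147),.0))
t=cv2.imread("pics/top0.png")
# lid edge outer/inner per angle
for a in (1.65,1.7,1.75,1.8,1.85):
    p=[[.539-.124*np.cos(a),y,.07+.124*np.sin(a)] for y in(.174,-.028)]
    print(a,proj("top",p).round(1).tolist(),proj("scene",p).round(1).tolist())
```

```text
cap [0.4807 0.1216 0.061 ] [0.4816 0.1258 0.058 ]
canister cap (array([ 0.7441, -0.009 ,  0.2445]), np.float64(0.0043)) foot [ 0.7078 -0.0326  0.    ] [0.7146 0.0491 0.    ] box [0.693  0.0877 0.05  ] [0.6937 0.1398 0.    ]
1.65 [[154.2, 194.6], [275.0, 196.9]] [[175.4, 240.4], [280.5, 193.0]]
1.7 [[154.5, 191.1], [275.1, 193.4]] [[173.3, 238.8], [278.1, 191.8]]
1.75 [[154.8, 187.7], [275.3, 190.0]] [[171.1, 237.5], [275.8, 190.8]]
1.8 [[155.2, 184.3], [275.4, 186.6]] [[169.0, 236.3], [273.5, 190.0]]
1.85 [[155.7, 181.1], [275.6, 183.4]] [[167.0, 235.4], [271.2, 189.3]]
```

The cap works out to (0.481, 0.123) from both views, so the vial is upright and seated. The lid is at about 1.83 rad, and the canister behind it starts at x≈0.71. I'll pass over the lid with fingers shut and come down behind its edge.

drive_tool(
  commands=[
    [0, -0.1, 0.5, 0, 0, 0],
    [0.3, -0.1, 0.3, 0, 0, 0],
    [0.6, -0.1, 0, 0, 0, 0],
    [0.6, -0.1, 0, 0, 0, 0],
    [0.6, -0.1, 0, 0, 0, 0],
    [0.6, -0.1, 0, 0, 0, 0],
    [0.6, 0, 0, 0, 0, 0],
    [0.3, 0, 0, 0, 0, 0],
  ],
  fingers=1,
)

```text
time: 9.2
ee_pos: [0.6224, 0.0711, 0.2808]
orientation: [-0.0, 1.0, -0.012, 0.003]
wrist_force: [-1.2, 0.2, 0.7]
width: 0.0002
```

drive_tool(
  commands=[
    [-0.08, 0, -0.4, 0, 0, 0],
    [0, 0, -0.45, 0, 0, 0],
    [0, 0, -0.4, 0, 0, 0],
    [0, 0, 0, 0, 0, 0],
  ],
)

```text
time: 9.7
ee_pos: [0.6227, 0.0695, 0.1735]
orientation: [0.0, 1.0, -0.012, 0.003]
wrist_force: [-0.4, 0.0, 0.9]
width: 0.0002
```

drive_tool(
  commands=[
    [-0.3, 0.02, 0, 0, 0, 0],
    [-0.25, 0, 0.02, 0, 0, 0],
    [-0.25, 0, 0.02, 0, 0, 0],
    [0, 0, 0, 0, 0, 0],
  ],
)

```text
time: 10.2
ee_pos: [0.5653, 0.0708, 0.1815]
orientation: [-0.0, 1.0, -0.013, 0.01]
wrist_force: [0.1, 0.8, 0.3]
width: 0.0002
```

drive_tool(
  commands=[
    [-0.2, 0, -0.02, 0, 0.003, 0],
    [-0.2, 0, -0.03, 0, 0, 0],
    [-0.17, 0, -0.06, 0, 0, 0],
    [-0.17, 0, -0.07, 0, 0, 0],
    [0, 0, 0, 0, 0, 0],
  ],
)

```text
time: 10.82
ee_pos: [0.5054, 0.0706, 0.168]
orientation: [-0.0, 1.0, -0.013, 0.003]
wrist_force: [-0.3, 0.0, -0.4]
width: -0.0003
```

drive_tool(
  commands=[
    [-0.14, 0, -0.1, 0, 0, 0],
    [-0.13, 0, -0.12, 0, 0, 0],
    [-0.12, 0, -0.14, 0, 0, 0],
    [-0.11, 0, -0.16, 0, 0, 0],
    [-0.04, 0, -0.12, 0, 0, 0],
    [0, 0, 0, 0, 0, 0],
  ],
)

```text
time: 11.58
ee_pos: [0.46, 0.0706, 0.1139]
orientation: [-0.0, 1.0, -0.013, 0.003]
wrist_force: [-0.1, 0.6, 0.3]
width: 0.0003
```

Run:
```python
from h import *
f=r.grab_frame("scene")[:,:,::-1];print(r.state()["ee_pos"])
cv2.imwrite("pics/l1.png",cv2.resize(f[180:400,140:380],None,fx=2,fy=2,interpolation=2))
```

```text
[0.46037388 0.07068184 0.11430736]
```

View pics/l1.png

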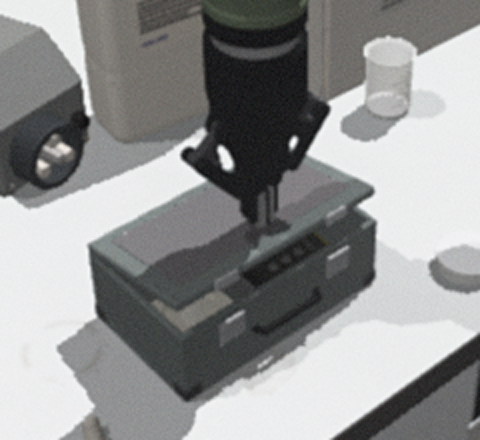

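The lid is nearly down, about 0.2 rad open, with the fingertips on its outer face near the free edge. I'll push it shut gently.

drive_tool(
  commands=[
    [-0.05, 0, -0.1, 0, 0, 0],
    [-0.03, 0, -0.09, 0, 0, 0],
    [0, 0, -0.05, 0, 0, 0],
    [0, 0, 0, 0, 0, 0],
  ],
)

```text
time: 12.12
ee_pos: [0.4545, 0.0708, 0.0943]
orientation: [-0.001, 1.0, -0.013, 0.004]
wrist_force: [-0.3, 0.1, 0.0]
width: -0.0001
```

drive_tool(
  commands=[
    [0, 0, -0.03, 0, 0, 0],
    [0, 0, -0.03, 0, 0, 0],
  ],
)

```text
time: 12.38
ee_pos: [0.4546, 0.0708, 0.0938]
orientation: [-0.001, 1.0, -0.013, 0.004]
wrist_force: [-8.1, -1.0, 26.9]
width: -0.0003
```

A 27 N contact with the tips at z=0.080 (rim plus slab) means it is shut. I'll lift off and check.

drive_tool(
  commands=[
    [0, 0, 0.15, 0, 0, 0],
    [0, 0, 0.5, 0, 0, 0],
    [-0.2, -0.4, 0.6, 0, 0, 0],
    [-0.3, -0.6, 0.4, 0, 0, 0],
    [-0.3, -0.7, 0, 0, 0, 0],
    [-0.2, -0.7, 0, 0, 0, 0],
    [0, -0.7, 0, 0, 0, 0],
    [0, 0, 0, 0, 0, 0],
  ],
)

```text
time: 13.38
ee_pos: [0.3728, -0.1843, 0.2327]
orientation: [0.002, 1.0, -0.011, 0.009]
wrist_force: [0.2, 1.2, 0.3]
width: -0.0002
```

Run:
```python
from h import *
f={n:r.grab_frame(n)[:,:,::-1] for n in("scene","top")};st=r.state();print(st["ee_pos"],st["wrist_force"],st["time"])
o=np.hstack([cv2.resize(f["scene"][240:390,160:340],(480,400),interpolation=2),cv2.resize(f["top"][180:310,150:254],(320,400),interpolation=2)])
cv2.imwrite("pics/l2.png",o)
t=f["top"];h=cv2.cvtColor(t,cv2.COLOR_BGR2HSV);a=cv2.cvtColor(cv2.imread("pics/top0.png"),cv2.COLOR_BGR2HSV)
for i in(a,h):
    m=(i[250:285,440:475,1]>150);print("orange",np.argwhere(m).mean(0)+[250,440] if m.any() else None)
```

```text
[ 0.37263611 -0.18138068  0.23241382] [ 0.1326164  -0.08776456 -0.84640614] 13.475
orange [263.90140845 459.90140845]
orange [263.90140845 459.90140845]
```

View pics/l2.png

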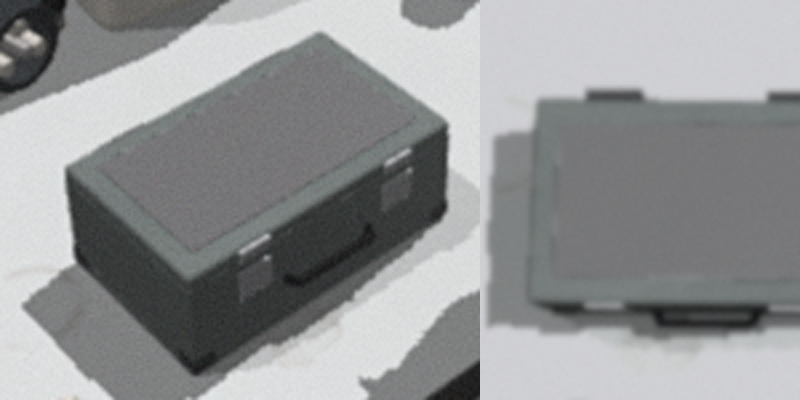

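The lid is flush all round with no gap along the front in either view. The tall bottle hasn't moved.

```bash
python3 -c "
from bench import r
print(r.sign_off())"
```

```text
the job is handed in; nothing more can be done
None
```

The vial is packed and the case is shut. I gripped the vial, stood it on the ring seat in the left compartment, let go, and swung the lid down from behind. The job was handed in at about 13.5 s.

**Checks that passed:**
- **Vial:** after release, both cameras put its cap at about (0.481, 0.123), over the ring centre and upright. Given its height, it stands about 61 mm above the bench, under the 70 mm rim.
- **Lid:** it pushed back with 27 N when the fingertips were at z≈0.080, which is rim height plus the lid's thickness. Both views then showed it flush, with no gap at the front.
- **Tall bottle:** its orange cap sits at the same pixel position as at the start.
- **Robot:** it had backed well clear of everything before hand-in.

**Checks that disagreed or were unclear:**
- **Camera mismatch:** the two cameras disagreed by 6–7 mm on where the vial first stood. The grasp allowed for that.
- **Vial touchdown:** the wrist force showed no clear contact as the vial reached the seat. I judged it down because the descent stalled at the expected height.
- **Vial after closing:** it can't be seen with the lid down, so its upright position was last confirmed before I closed it.

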